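# Stand the tacky finial in the drying drawer with the tongs

### The arm

A 6-joint arm with a two-finger parallel gripper is mounted at the origin on the work surface. World frame = base frame: x ahead of the robot, y to its left, z up, the work surface at z = 0. Lengths are in m, angles in degrees, forces in N, time in s.
With the tool pointing down it reaches from about 0.25 to 0.725 m from the base axis. Payload 9.7 kg.
Tool frame: the origin (TCP) lies midway between the tips of the shut fingers; the grasp point (between the pads) lies 19 mm behind it; z points along the fingers, y is the line along which they close (so a half turn about z gives the same grasp; the last joint's range is limited). The gripper opens to 85 mm and grips with 20 to 120 N. Pads are 22 mm wide; open, the fingers measure 114 mm over their backs; the gripper's body (76 mm by 85 mm) begins 54 mm behind the grasp point. The pads swing forward as they close: fully open they stand 13 mm farther back than shut.
Start: joints at [64.171, 4.979, 10.078, 95.1, 0, 90], TCP at [0.24, 0.495, 0.231] pointing down, gripper open.
Joint ranges: [-179.16, 179.16], [-48.56, 103.87], [-65.8, 70.77], [-126.05, 130.52], [-82.76, 87.17], [-180, 180]. Speed limits (degrees/s): [127.2, 127.2, 147.25, 180, 180, 180].

### API

Orientations are given as [roll, pitch, yaw] about the fixed x, y, z axes, in that order (R = Rz(yaw) Ry(pitch) Rx(roll)).
In Python, from workcell import readout, imaging, bot, spotter gives the robot as it stands.
- The arm moves only by the shell command python3 -m jog 'ROWS' [FORCE]. ROWS is JSON, a list of rows, each an object with "rotation": the turn, a rotation vector about the world's x, y, z in degrees, a list of three; "translation": the shift along the world's x, y, z in mm, a list of three; "grip": the finger opening in mm, from 0 to 85.4. In form: [{"rotation": [wx, wy, wz], "translation": [dx, dy, dz], "grip": grip}, ...]. A call has 1 to 20 rows; each row is the pose to reach, as a shift and turn from the pose commanded when the call began; what a row does not reach only later rows make up. A row lasts 1/10 s, in which the tool goes at most 50 mm and 8.59 degrees, less where a joint would pass 70% of its speed; a pose out of reach is approached as far as the arm can. A call with a gripper value outside its range is refused whole. The fingers move at their own pace and stop on an object; FORCE is the grip in N (left out, the last holds). Time passes only in rows, so rows that repeat a pose let the fingers close. It gives the time, the measured TCP pose, the force, the opening and the grip force at its end, in the units of the state.
- readout.get_obs(): the state, without advancing time (a new reading comes with each control period).
- imaging.camera(name): name is "side" or "top" or "wrist"; returns (picture, depth): 400x640x3 uint8, red, green, blue; 400x640 float32, m along the optical axis (not along the pixel's ray), 0 where there is no reading.
- imaging.camera_info(name): a dict with "vertical_fov" (degrees; the focal length in pixels is half the picture's height over the tangent of half this angle, whatever the lens; pixels are square), "cx", "cy" (the principal point, pixels), "extrinsics" (4x4, takes a point from camera to world coordinates); the wrist camera has in their place "tool_from_camera" (4x4, takes a point from camera to tool coordinates, whose origin is the TCP and whose axes are the flange's). Camera axes: x right, y down, z forward; pixel columns grow to the right and rows downward; lengths in m; the calibration is good to about 2 mm. The wrist camera is an equidistant fisheye: a pixel r from the principal point sees the ray r / f radians off the axis. A picture is of the moment at which its call begins: read the wrist's pose just before it. camera_info takes no time and is no camera call.
- bot.job_done(): hands the job in; it is judged then, once.
Trained networks look in the newest picture that a camera, given by its name, has taken for a name from the list of things; names that differ only in an ending like _2 or _b are one class to them, and where a whole thing is asked for, a point or a joint stands for the part that bears it (a point fixed in the world has none). Each returns a list of dicts, best first, with "confidence" (0 to 1); they miss things now and then, are a little off and sometimes report something else, mostly with a low value. They report only what shows in the picture. A call takes as long as a camera call. They do not tell look-alikes from the thing itself.
- spotter.spot_in(camera, target): "box" ([centre column, centre row, width, height] in pixels, round what is visible of it).
- spotter.mark_of(camera, target): "uv" ([column, row] in pixels: a listed point, or the origin of a listed thing).
The state is a dict: "time": time; "q": joint angles; "qd": joint speeds; "joint_efforts": joint torques, N m; "ee_pos": TCP position; "tcp_rot": TCP orientation; "wrist_force": force on the tool from outside, world axes, zero at the start; "torque": the same for the moment, N m; "opening": finger opening in m; "grasp_force": force on a finger pad.
Only numpy, scipy, OpenCV 4.12 (cv2) and the standard library are available. Lean on these libraries where they do the work, as an engineer would, in place of code of your own. Each camera call takes 0.05 s, during which the arm holds its last target. There are 200 camera calls.

### The job

Pull the cabinet's drawer most of the way out. Then, using the tongs held in the gripper, lift the pointed carved finial off the bench and stand it upright on the drawer's floor: its finish is still tacky, so the robot itself must not touch it. Finally lay the tongs back across their rest as they were, let go, and leave the drawer open and the plain blank, the mallet and the chisel undisturbed.

Things in the scene. Friction and masses are not known exactly. Their poses are not given: they have to be found in the camera images.
- cabinet: Low grey-painted bench-top cabinet, 240 (x, depth) x 240 (y) x 104 mm high, standing on the bench; holds one drawer. Origin: centre of its underside; -x of its frame is the front, the way the drawer comes out. Fixed, yawed a little.
- drawer (a joint): Drawer slide, m: 0 shut, 0.16 fully out (stop); moves along the cabinet's -x. Starts 0 to 15 mm out, rubs with 1 to 2 N, stays where left. Dark front 222 mm wide, its top edge 92 mm above the bench; other walls reach 63 mm above the bench.
- drawer_handle (a point): Middle of the drawer's horizontal steel bar handle: bar 10 mm thick, 100 mm long along the cabinet's y, 68 mm above the bench, 45 mm in front of the drawer's front (centre line; 40 mm clear between bar and front). Moves with the drawer; axes as the cabinet's.
- drawer_floor (a point): Point on the drawer's inner floor, 14 mm above the bench, midway between its side walls and 65 mm behind the inner face of its front. Moves with the drawer; axes as the cabinet's. The floor runs 65 mm forward (-x), 97 mm to either side and 128 mm back; drawn 140 mm out, some 140 mm behind the front is open to above.
- tongs_rest: Fixed pale plywood stand: foot 125 x 100 x 10 mm and two upright boards across x, each 12 mm thick and 100 mm wide (y), their tops 75 mm above the bench, centred 55 mm behind (-x) and 45 mm ahead (+x) of its origin. Origin: on the bench.
- tongs: Steel spring tongs, 185 mm long, 0.12 kg, at first lying level on the rest's two uprights at the rest's place and yaw. Two arms 14 mm high, hinged 80 mm behind (-x) the origin, reach 93 mm ahead (+x). Origin: between the arms, at their underside's level, midway along the dark wooden grip flats on their outsides (44 mm long, 16 mm high), near the centre of mass: squeeze here across y.
- tongs_left (a joint): How far each arm is squeezed in, rad (both move alike): 0 sprung open, 0.13 arms parallel, 0.16 stop. Over the grip flats the tongs measure 57 mm at 0 and 36 mm at 0.13. The spring presses out on each flat with about 3 N at 0 and 10 N at 0.13, so a half-squeezed pair (say 50 mm) stays in the gripper with the jaws open.
- tongs_jaws (a point): Point midway between the V-shaped jaws that hang from the arms' front ends: 85 mm ahead (+x) of and 53 mm below (-z) the tongs' origin. Jaws 22 mm long (x), 16 mm high; gap between their edges 59 mm free, about 45 mm at 50 mm over the flats; they hold the finial's 22 mm neck at about 36 mm over the flats. 82 mm over their outsides when free.
- finial: Small turned and carved wooden finial of pale wood, 76 mm tall, 0.075 kg, standing on its round 56 mm foot (the widest part). Bulged below; a straight neck 22 mm across from 39 to 58 mm above its underside; above that a bud 30 mm across that tapers to a point. Origin: centre of its underside, z up its axis.
- blank: Plain turned blank of the same pale wood, a flat-topped cylinder 48 mm across on a 56 mm foot, 66 mm tall, with neither neck nor point. Origin: centre of its underside. To be left alone; it and the finial may stand in either place.
- mallet: Round wooden carver's mallet standing on its head, 84 mm across, 228 mm tall. Origin: centre of its underside. To be left alone.
- chisel: Carving chisel lying on the bench, 230 mm long, 26 mm high, dark handle to its -x and blade to its +x. Origin: under the front half of the handle. To be left alone.
Mind the look-alikes: they are no part of the job. Leave any purple look-alike of the finial alone. What is shaped like the tongs_rest but green is not meant.

How it is judged:
By the outcome, as a careful person would: the job done as asked, in the order asked, and still so for the second after the job is handed in, with the robot touching nothing.
It also fails if it takes over 72 s, if anything falls off the work surface, if the arm or the gripper's body presses on something with over 40 N, if the wrist force passes 120 N, or if a joint passes its speed limit or range.

## Working session

There is one attempt and no reset: what is moved stays moved. The work goes in short steps, Python scripts to look and compute and a shell command to move; the robot and the scene stay as the last step left them, time stands still between calls to the robot, and variables do not carry over. Pictures are saved under pics/ and viewed, at most 10 in all, crops included, and the job is handed in when it is done.

```bash
mkdir -p pics; cat > h.py <<'E'
import numpy as np, cv2
from workcell import readout, imaging, bot, spotter
from scipy.spatial.transform import Rotation as R
def cloud(name):
    # world points image for fixed cams
    img,d=imaging.camera(name); i=imaging.camera_info(name)
    f=200/np.tan(np.radians(i["vertical_fov"])/2)
    v,u=np.mgrid[0:400,0:640]
    p=np.stack([(u-i["cx"])/f*d,(v-i["cy"])/f*d,d],-1)
    T=np.array(i["extrinsics"]); w=p@T[:3,:3].T+T[:3,3]; w[d==0]=np.nan
    return img,d,w
def save(n,img): cv2.imwrite(f"pics/{n}.png",cv2.cvtColor(img,cv2.COLOR_RGB2BGR))
E
python3 - <<'E'
from h import *
np.set_printoptions(precision=4,suppress=True)
print(readout.get_obs())
for c in("top","side"):
    img,d,w=cloud(c); save(c+"0",img); np.save(c+"0.npy",w)
    print(c,imaging.camera_info(c)["extrinsics"])
    for t in("cabinet","drawer_handle","drawer_floor","tongs_rest","tongs","tongs_jaws","finial","blank","mallet","chisel"):
        for m in spotter.mark_of(c,t)[:3]:
            u,v=np.round(m["uv"]).astype(int)
            print(t,u,v,round(m["confidence"],2), w[v,u] if 0<=u<640 and 0<=v<400 else "")
E
```

```text
{'time': 0.0, 'q': array([64.1717,  5.0086, 10.0329, 95.0995, -0.0011, 90.    ]), 'qd': array([-0.0004,  0.0054,  0.0324, -0.0424, -0.0605, -0.0479]), 'joint_efforts': array([ -0.0006, -52.0387,  46.4799,   0.0166,   0.    ,   0.    ]), 'ee_pos': array([0.2395, 0.4948, 0.2306]), 'tcp_rot': array([-179.9248,    0.0011,  154.1717]), 'wrist_force': array([-0.0599,  0.5225,  0.6277]), 'torque': array([-0.0484, -0.0215,  0.0172]), 'grasp_force': 0.0, 'opening': 0.0853983197363522}
top [[ 0.0058 -0.9862  0.1654  0.3761]
 [-1.     -0.0066 -0.0041  0.0347]
 [ 0.0051 -0.1654 -0.9862  1.1774]
 [ 0.      0.      0.      1.    ]]
cabinet 419 145 0.63 [ 0.7104 -0.2441  0.1063]
cabinet 198 241 0.56 [0.4509 0.3737 0.0097]
drawer_handle 428 200 0.77 [ 0.5625 -0.2705  0.0788]
tongs_rest 270 235 0.97 [0.4691 0.168  0.0129]
tongs_rest 211 246 0.73 [0.4366 0.3344 0.0157]
tongs 200 244 0.89 [0.4421 0.3662 0.0146]
tongs_jaws 215 213 0.82 [ 0.5334  0.3317 -0.0008]
finial 324 178 0.81 [0.6318 0.0145 0.0363]
finial 351 196 0.62 [ 0.5803 -0.063   0.0335]
blank 280 170 0.63 [0.6463 0.1382 0.0699]
mallet 215 165 0.87 [0.6556 0.3166 0.0846]
chisel 294 133 0.84 [0.7693 0.1033 0.0265]
side [[ 0.9348 -0.2783  0.2206  0.3256]
 [-0.3551 -0.7338  0.5792 -0.5906]
 [ 0.0007 -0.6197 -0.7848  0.9179]
 [ 0.      0.      0.      1.    ]]
cabinet 436 287 0.88 [ 0.6972 -0.305   0.1056]
drawer_handle 371 298 0.93 [ 0.5662 -0.2664  0.0739]
tongs_rest 249 148 0.97 [0.4436 0.3399 0.0093]
tongs_rest 276 183 0.66 [0.4799 0.175  0.0096]
tongs 248 133 0.55 [0.4462 0.3189 0.0889]
finial 343 241 0.75 [ 0.5763 -0.0888  0.0363]
blank 337 175 0.97 [0.6495 0.1293 0.0245]
mallet 323 133 0.98 [0.6722 0.3007 0.0304]
chisel 380 177 0.8 [ 0.7732  0.0972 -0.0001]
```

View pics/top0.png

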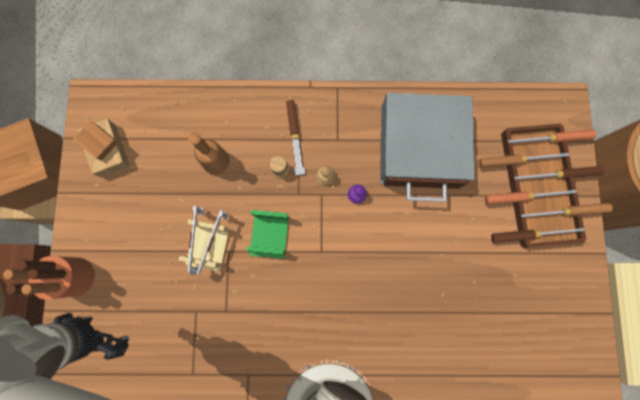

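View pics/side0.png

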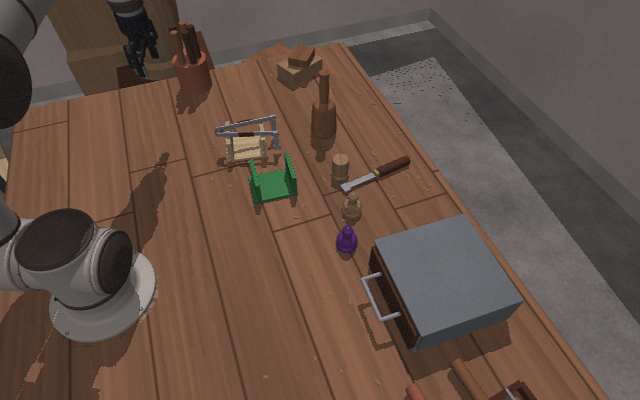

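The top view shows the tongs on the pale rest (208,242), the green rest (268,235), the blank (279,165), the finial (326,176), the purple look-alike (357,193), and the cabinet with its handle (427,198). The side view agrees, with the finial at (352,205) and the blank at (340,165). Next I'll measure precisely.

```bash
python3 - <<'E'
from h import *
np.set_printoptions(precision=4,suppress=True)
W=[np.load(c+"0.npy") for c in("top","side")]
def pts(w,x,y,z):
    p=w.reshape(-1,3); m=(p[:,0]>x[0])&(p[:,0]<x[1])&(p[:,1]>y[0])&(p[:,1]<y[1])&(p[:,2]>z[0])&(p[:,2]<z[1]); return p[m]
for n,w in zip(("top","side"),W):
    print(n, "bench z", np.nanmedian(pts(w,(.35,.5),(-.2,0),(-.02,.02))[:,2]))
    p=pts(w,(.55,.9),(-.45,-.08),(.097,.115)); r=cv2.minAreaRect((p[:,:2]*1000).astype(np.float32)); print("cab",len(p),r,p[:,2].mean())
    p=pts(w,(.5,.585),(-.36,-.17),(.055,.085)); r=cv2.minAreaRect((p[:,:2]*1000).astype(np.float32)); print("handle",len(p),r,p.max(0),p.min(0))
    for a,c,zs in(("fin",(.632,.012),(.03,.05)),("fin",(.632,.012),(.06,.09)),("blank",(.645,.135),(.03,.05)),("blank",(.645,.135),(.06,.075)),("purple",(.575,-.08),(.01,.08))):
        p=pts(w,(c[0]-.05,c[0]+.05),(c[1]-.045,c[1]+.045),zs)
        if len(p): print(a,zs,len(p),p.mean(0),p.min(0),p.max(0))
    for zs in((.08,.105),(.02,.06),(.066,.08)):
        p=pts(w,(.34,.56),(.27,.44),zs)
        if len(p)<3: continue
        print("tongs",zs,len(p),p.mean(0),cv2.minAreaRect((p[:,:2]*1000).astype(np.float32)))
    p=pts(w,(.34,.56),(.27,.44),(.066,.12)); np.save(n+"t.npy",p)
i,_=cv2.imread("pics/top0.png"),0
a=cv2.resize(i[185:290,160:300],None,fx=5,fy=5,interpolation=cv2.INTER_CUBIC)
cv2.imwrite("pics/crop.png",a)
E
```

```text
top bench z 0.0012673652514718636
cab 7307 ((736.0797729492188, -274.119384765625), (241.38824462890625, 246.52459716796875), 87.85538482666016) 0.10518721209209667
handle 173 ((572.0327758789062, -268.9005126953125), (23.865062713623047, 110.35419464111328), 0.6739192605018616) [ 0.5845 -0.2138  0.0792] [ 0.5605 -0.324   0.0672]
fin (0.03, 0.05) 134 [0.6387 0.0124 0.0358] [ 0.6205 -0.0116  0.0301] [0.6689 0.0346 0.0435]
fin (0.06, 0.09) 83 [0.6429 0.011  0.0712] [ 0.6309 -0.0018  0.0616] [0.6573 0.0235 0.0798]
blank (0.03, 0.05) 27 [0.6468 0.1421 0.0407] [0.6419 0.1236 0.0303] [0.6587 0.1672 0.0499]
blank (0.06, 0.075) 222 [0.6643 0.1458 0.0669] [0.6415 0.1225 0.06  ] [0.6877 0.1698 0.0731]
purple (0.01, 0.08) 280 [ 0.5846 -0.0789  0.0427] [ 0.5316 -0.107   0.0103] [ 0.6137 -0.0559  0.0775]
tongs (0.08, 0.105) 508 [0.4397 0.3455 0.089 ] ((445.1715393066406, 342.3167724609375), (83.71575164794922, 180.6472625732422), 80.44987487792969)
tongs (0.02, 0.06) 126 [0.4836 0.3284 0.0389] ((461.5503234863281, 340.4640197753906), (98.64645385742188, 152.4574737548828), 79.60003662109375)
tong
[... 687 characters left out ...]
578 0.1318 0.0403] [0.6411 0.1225 0.0301] [0.6863 0.1508 0.0497]
blank (0.06, 0.075) 183 [0.6639 0.1455 0.0668] [0.6414 0.1245 0.0612] [0.6879 0.1723 0.072 ]
purple (0.01, 0.08) 413 [ 0.5851 -0.0882  0.04  ] [ 0.5631 -0.1065  0.01  ] [ 0.616  -0.0577  0.0788]
tongs (0.08, 0.105) 516 [0.4436 0.3456 0.0876] ((444.6841125488281, 346.1694641113281), (82.93303680419922, 179.24803161621094), 80.04817199707031)
tongs (0.02, 0.06) 202 [0.4688 0.3179 0.0403] ((460.1831970214844, 338.87945556640625), (94.84000396728516, 154.608642578125), 80.6333999633789)
tongs (0.066, 0.08) 249 [0.4489 0.3361 0.076 ] ((445.9250793457031, 347.1291809082031), (102.7040786743164, 175.90309143066406), 79.15616607666016)
```

View pics/crop.png

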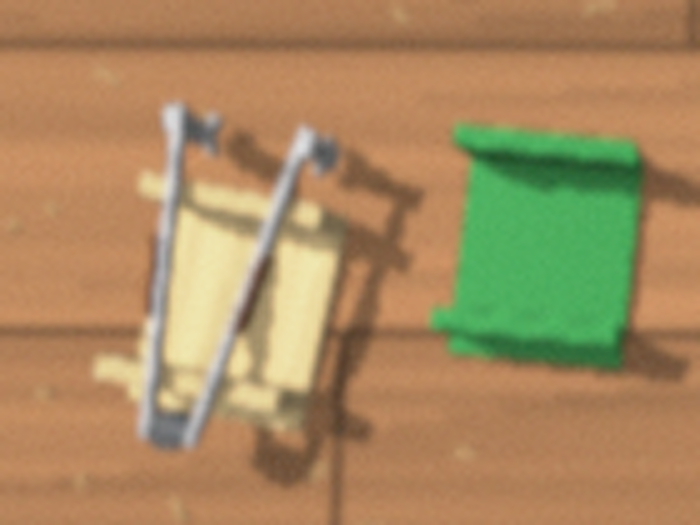

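The crop shows the tongs lying along the pale rest, with the hinge at the bottom (170,430) and the jaws at the top (190,130) and (315,150). The yaw is about -10°. Now I'll move above the drawer handle.

```bash
python3 -m jog '[{"rotation":[0,0,-33],"translation":[163,-381,0],"grip":60},{"rotation":[0,0,-66],"translation":[326,-762,0],"grip":40},{"rotation":[0,0,-66],"translation":[326,-762,0],"grip":40},{"rotation":[0,0,-66],"translation":[326,-762,0],"grip":40},{"rotation":[0,0,-66],"translation":[326,-762,0],"grip":40},{"rotation":[0,0,-66],"translation":[326,-762,0],"grip":40},{"rotation":[0,0,-66],"translation":[326,-762,0],"grip":40},{"rotation":[0,0,-66],"translation":[326,-762,0],"grip":40},{"rotation":[0,0,-66],"translation":[326,-762,0],"grip":40},{"rotation":[0,0,-66],"translation":[326,-762,0],"grip":40},{"rotation":[0,0,-66],"translation":[326,-762,0],"grip":40},{"rotation":[0,0,-66],"translation":[326,-762,0],"grip":40},{"rotation":[0,0,-66],"translation":[326,-762,0],"grip":40},{"rotation":[0,0,-66],"translation":[326,-762,0],"grip":40},{"rotation":[0,0,-66],"translation":[326,-762,0],"grip":40},{"rotation":[0,0,-66],"translation":[326,-762,0],"grip":40},{"rotation":[0,0,-66],"translation":[326,-762,0],"grip":40},{"rotation":[0,0,-66],"translation":[326,-762,0],"grip":40},{"rotation":[0,0,-66],"translation":[326,-762,0],"grip":40},{"rotation":[0,0,-66],"translation":[326,-762,-80],"grip":40}]' 30; python3 -c "
from h import *
print(readout.get_obs()['q'])"
```

```text
time: 3.1
ee_pos: [0.5681, -0.2675, 0.1878]
tcp_rot: [179.4, 0.3, 88.2]
wrist_force: [1.0, -1.6, 0.6]
opening: 0.0402
grasp_force: 0.0
[-2.52182162e+01  1.45267882e+01  1.61063746e+01  9.09222432e+01
  6.89100445e-03  6.65873030e+01]
```

```bash
python3 -m jog '[{"rotation":[0,0,0],"translation":[0,0,-40],"grip":40},{"rotation":[0,0,0],"translation":[0,0,-80],"grip":40},{"rotation":[0,0,0],"translation":[0,0,-110],"grip":40},{"rotation":[0,0,0],"translation":[0,0,-130],"grip":40},{"rotation":[0,0,0],"translation":[0,0,-130],"grip":40},{"rotation":[0,0,0],"translation":[0,0,-130],"grip":40}]'; python3 - <<'E'
from h import *
img,d,w=cloud("side"); save("s1",img[200:400,280:600])
E
```

```text
time: 3.7
ee_pos: [0.5657, -0.2662, 0.0525]
tcp_rot: [180.0, 0.0, 88.2]
wrist_force: [0.7, -0.6, 0.6]
opening: 0.0396
grasp_force: 0.0
```

View pics/s1.png

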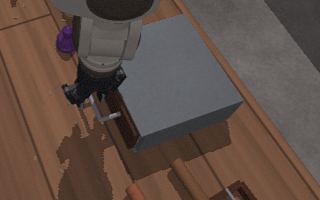

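The fingers straddle the bar at about (95,100) in the crop. I'll close and pull along the cabinet's -x.

```bash
python3 -m jog '[{"rotation":[0,0,0],"translation":[0,0,0],"grip":0},{"rotation":[0,0,0],"translation":[0,0,0],"grip":0},{"rotation":[0,0,0],"translation":[0,0,0],"grip":0},{"rotation":[0,0,0],"translation":[0,0,0],"grip":0},{"rotation":[0,0,0],"translation":[0,0,0],"grip":0},{"rotation":[0,0,0],"translation":[-10,0.3,0],"grip":0},{"rotation":[0,0,0],"translation":[-25,1,0],"grip":0},{"rotation":[0,0,0],"translation":[-45,1.5,0],"grip":0},{"rotation":[0,0,0],"translation":[-65,2.3,0],"grip":0},{"rotation":[0,0,0],"translation":[-85,3,0],"grip":0},{"rotation":[0,0,0],"translation":[-105,3.7,0],"grip":0},{"rotation":[0,0,0],"translation":[-120,4.2,0],"grip":0},{"rotation":[0,0,0],"translation":[-130,4.6,0],"grip":0},{"rotation":[0,0,0],"translation":[-137,4.8,0],"grip":0},{"rotation":[0,0,0],"translation":[-137,4.8,0],"grip":0},{"rotation":[0,0,0],"translation":[-137,4.8,0],"grip":0}]'; 
```

```text
time: 5.35
ee_pos: [0.429, -0.2622, 0.0527]
tcp_rot: [179.9, 0.0, 88.2]
wrist_force: [-1.3, 3.1, 8.3]
opening: 0.0087
grasp_force: 29.9
```

```bash
python3 -m jog '[{"rotation":[0,0,0],"translation":[0,0,0],"grip":40},{"rotation":[0,0,0],"translation":[0,0,0],"grip":40},{"rotation":[0,0,0],"translation":[0,0,0],"grip":40},{"rotation":[0,0,0],"translation":[0,0,0],"grip":40},{"rotation":[0,0,0],"translation":[0,0,30],"grip":40},{"rotation":[0,0,0],"translation":[0,0,70],"grip":40},{"rotation":[0,0,0],"translation":[0,0,120],"grip":40},{"rotation":[0,0,0],"translation":[0,0,150],"grip":40}]'; python3 - <<'E'
from h import *
np.set_printoptions(precision=4,suppress=True)
img,d,w=cloud("top"); save("t1",img)
img,d,w=cloud("side"); save("s2",img)
p=w.reshape(-1,3);
m=(p[:,0]>.40)&(p[:,0]<.45)&(abs(p[:,1]+.268)<.07)&(p[:,2]>.055)&(p[:,2]<.085)
print("bar",p[m].mean(0),p[m].min(0),p[m].max(0))
m=(p[:,0]>.44)&(p[:,0]<.52)&(abs(p[:,1]+.268)<.13)&(p[:,2]>.085)&(p[:,2]<.1)
print("fronttop",p[m].mean(0),p[m].min(0),p[m].max(0),cv2.minAreaRect((p[m][:,:2]*1000).astype(np.float32)))
E
```

```text
time: 6.15
ee_pos: [0.429, -0.2624, 0.2048]
tcp_rot: [179.8, 0.1, 88.2]
wrist_force: [1.0, 0.1, 0.1]
opening: 0.0399
grasp_force: 0.0
bar [ 0.4312 -0.265   0.0726] [ 0.4214 -0.3169  0.0659] [ 0.4499 -0.2063  0.0777]
fronttop [ 0.4786 -0.299   0.0923] [ 0.4691 -0.3733  0.0852] [ 0.4895 -0.2107  0.097 ] ((479.2720031738281, -291.85797119140625), (162.80262756347656, 15.47095012664795), 87.91564178466797)
```

```bash
python3 -m jog '[{"rotation":[0,0,41],"translation":[8,300,150],"grip":85},{"rotation":[0,0,82],"translation":[15.5,607,150],"grip":85},{"rotation":[0,0,82],"translation":[15.5,607,150],"grip":85},{"rotation":[0,0,82],"translation":[15.5,607,150],"grip":85},{"rotation":[0,0,82],"translation":[15.5,607,150],"grip":85},{"rotation":[0,0,82],"translation":[15.5,607,50],"grip":85},{"rotation":[0,0,82],"translation":[15.5,607,50],"grip":85},{"rotation":[0,0,82],"translation":[15.5,607,50],"grip":85},{"rotation":[0,0,82],"translation":[15.5,607,50],"grip":85},{"rotation":[0,0,82],"translation":[15.5,607,50],"grip":85},{"rotation":[0,0,82],"translation":[15.5,607,50],"grip":85},{"rotation":[0,0,82],"translation":[15.5,607,50],"grip":85},{"rotation":[0,0,82],"translation":[15.5,607,50],"grip":85},{"rotation":[0,0,82],"translation":[15.5,607,50],"grip":85},{"rotation":[0,0,82],"translation":[15.5,607,0],"grip":85},{"rotation":[0,0,82],"translation":[15.5,607,0],"grip":85},{"rotation":[0,0,82],"translation":[15.5,607,0],"grip":85},{"rotation":[0,0,82],"translation":[15.5,607,0],"grip":85}]'
```

```text
time: 8.05
ee_pos: [0.4452, 0.3447, 0.2045]
tcp_rot: [179.8, 0.2, 170.1]
wrist_force: [0.2, 0.0, 0.3]
opening: 0.0852
grasp_force: 0.0
```

View pics/t1.png

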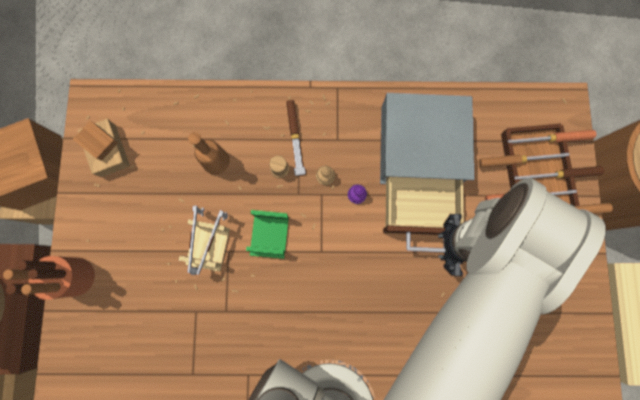

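The drawer is out, with its front at about (425,230). The tongs are still on the rest, so I'll descend onto them.

```bash
python3 -m jog '[{"rotation":[0,0,0],"translation":[0,0,-40],"grip":85},{"rotation":[0,0,0],"translation":[0,0,-80],"grip":85},{"rotation":[0,0,0],"translation":[0,0,-105],"grip":85},{"rotation":[0,0,0],"translation":[0,0,-120],"grip":85},{"rotation":[0,0,0],"translation":[0,0,-135],"grip":85},{"rotation":[0,0,0],"translation":[0,0,-145],"grip":85},{"rotation":[0,0,0],"translation":[0,0,-145],"grip":85},{"rotation":[0,0,0],"translation":[0,0,-145],"grip":85}]' 40; python3 - <<'E'
from h import *
img,d=imaging.camera("wrist"); save("w1",img)
img,d,w=cloud("side"); save("s3",cv2.resize(img[60:200,140:340],None,fx=3,fy=3))
E
```

```text
time: 8.85
ee_pos: [0.4446, 0.3451, 0.0573]
tcp_rot: [180.0, 0.0, 170.2]
wrist_force: [0.4, 0.4, -0.1]
opening: 0.0849
grasp_force: 0.0
```

View pics/w1.png

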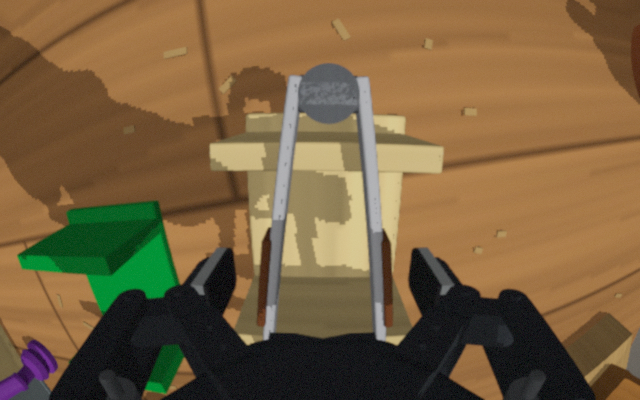

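The wrist view shows the tongs centred between the fingers, with flats at columns 265 and 387 and pads at 222 and 428. I'll squeeze to 48 mm and lift.

```bash
python3 -m jog '[{"rotation":[0,0,0],"translation":[0,0,0],"grip":55},{"rotation":[0,0,0],"translation":[0,0,0],"grip":48},{"rotation":[0,0,0],"translation":[0,0,0],"grip":48},{"rotation":[0,0,0],"translation":[0,0,0],"grip":48},{"rotation":[0,0,0],"translation":[0,0,0],"grip":48},{"rotation":[0,0,0],"translation":[0,0,10],"grip":48},{"rotation":[0,0,0],"translation":[0,0,25],"grip":48},{"rotation":[0,0,0],"translation":[0,0,50],"grip":48},{"rotation":[0,0,0],"translation":[0,0,85],"grip":48},{"rotation":[0,0,0],"translation":[0,0,120],"grip":48},{"rotation":[0,0,0],"translation":[0,0,145],"grip":48},{"rotation":[0,0,0],"translation":[0,0,145],"grip":48}]' 40; python3 - <<'E'
from h import *
np.set_printoptions(precision=4,suppress=True)
o=readout.get_obs(); 
for c in("top","side"):
    img,d,w=cloud(c); save(c+"g",img[60:300,100:420])
    p=w.reshape(-1,3); q=p-o['ee_pos']; a=np.radians(-10); e=np.c_[q[:,0]*np.cos(a)+q[:,1]*np.sin(a),-q[:,0]*np.sin(a)+q[:,1]*np.cos(a),p[:,2]]
    m=(e[:,0]>-.12)&(e[:,0]<-.04)&(abs(e[:,1])<.05)&(e[:,2]>.17); print("hinge end",e[m].min(0),e[m].max(0))
    for lo,hi in((.07,.11),(.045,.06)):
        m=(e[:,0]>lo)&(e[:,0]<hi)&(abs(e[:,1])<.06)&(e[:,2]>.13)&(e[:,2]<.27); print(lo,m.sum(),e[m].min(0),e[m].max(0),e[m].mean(0))
E
```

```text
time: 10.15
ee_pos: [0.4451, 0.3456, 0.2063]
tcp_rot: [179.7, 0.2, 170.2]
wrist_force: [-0.2, 0.4, -1.6]
opening: 0.0481
grasp_force: 5.6
hinge end [-0.1026 -0.05    0.2208] [-0.04    0.0278  0.6915]
0.07 204 [ 0.07   -0.0342  0.1627] [0.0964 0.028  0.2429] [ 0.0828 -0.0022  0.2112]
0.045 48 [ 0.0451 -0.0269  0.224 ] [0.06   0.0221 0.2418] [ 0.0527 -0.0015  0.2357]
hinge end [-0.091  -0.0412  0.2215] [-0.0401  0.0203  0.4873]
0.07 244 [ 0.07   -0.0345  0.1578] [0.095  0.03   0.2384] [ 0.082  -0.0096  0.2065]
0.045 59 [ 0.0453 -0.0295  0.2207] [0.0599 0.0252 0.2386] [ 0.0524 -0.0021  0.2309]
```

View pics/sideg.png

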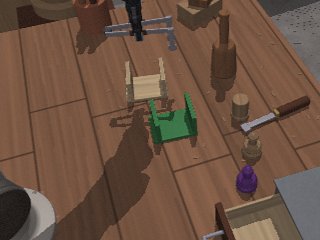

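The tongs are held level and clear of the rest at about (145,28). Moving above the finial.

```bash
python3 -m jog '[{"rotation":[0,0,0],"translation":[10,-28,0],"grip":48},{"rotation":[0,0,0],"translation":[24,-68,0],"grip":48},{"rotation":[0,0,0],"translation":[38,-107,0],"grip":48},{"rotation":[0,0,0],"translation":[53,-147,0],"grip":48},{"rotation":[0,0,0],"translation":[67,-187,0],"grip":48},{"rotation":[0,0,0],"translation":[82,-227,0],"grip":48},{"rotation":[0,0,0],"translation":[96,-267,0],"grip":48},{"rotation":[0,0,0],"translation":[108,-299,-10],"grip":48},{"rotation":[0,0,0],"translation":[114,-316,-20],"grip":48},{"rotation":[0,0,0],"translation":[114.5,-318,-20],"grip":48},{"rotation":[0,0,0],"translation":[114.5,-318,-20],"grip":48},{"rotation":[0,0,0],"translation":[114.5,-318,-20],"grip":48}]'; cat > m.py <<'E'
from h import *
import sys
np.set_printoptions(precision=4,suppress=True)
def meas(yaw,cams=("top","side")):
    o=readout.get_obs(); t=o['ee_pos']; a=np.radians(yaw); C=np.array([[np.cos(a),np.sin(a)],[-np.sin(a),np.cos(a)]])
    print(t)
    for c in cams:
        img,d,w=cloud(c); save(c+"m",img); w=w.reshape(-1,3); w=w[~np.isnan(w[:,0])]
        e=np.c_[(w[:,:2]-t[:2])@C.T,w[:,2]]
        oz=t[2]+.0177
        m=(e[:,0]>.06)&(e[:,0]<.12)&(abs(e[:,1])<.06)&(e[:,2]>oz-.005)&(e[:,2]<oz+.025); print(c,"arm ends",m.sum(),e[m].min(0),e[m].max(0))
        m=(e[:,0]>.05)&(e[:,0]<.12)&(abs(e[:,1])<.035)&(e[:,2]<oz-.068)&(e[:,2]>.06); print(c,"bud",m.sum(),e[m].min(0),e[m].max(0))
E
python3 -c "
from m import *
meas(-10)
img,d=imaging.camera('wrist'); save('w2',img)"
```

```text
time: 11.45
ee_pos: [0.5583, 0.0276, 0.1813]
tcp_rot: [180.0, -0.0, 170.2]
wrist_force: [-0.8, -0.1, -0.8]
opening: 0.048
grasp_force: 5.6
[0.5583 0.0276 0.1813]Traceback (most recent call last):
  File "<string>", line 3, in <module>
    meas(-10)
    ~~~~^^^^^
  File "m.py", line 11, in meas
    m=(e[:,0]>.06)&(e[:,0]<.12)&(abs(e[:,1])<.06)&(e[:,2]>oz-.005)&(e[:,2]<oz+.025); print(c,"arm ends",m.sum(),e[m].min(0),e[m].max(0))
                                                                                                                ~~~~~~~~^^^
    return umr_minimum(a, axis, None, out, keepdims, initial, where)
ValueError: zero-size array to reduction operation minimum which has no identity
```

```bash
python3 - <<'E'
from m import *
meas(-10,("side",))
i=cv2.imread("pics/sidem.png"); cv2.imwrite("pics/sm1.png",cv2.resize(i[120:270,240:440],None,fx=3,fy=3))
E
```

```text
[0.5584 0.0278 0.1815]
side arm ends 176 [ 0.0603 -0.0324  0.1943] [0.0905 0.0318 0.2172]
side bud 88 [ 0.0737 -0.0133  0.0607] [0.1011 0.0111 0.0808]
```

View pics/sm1.png

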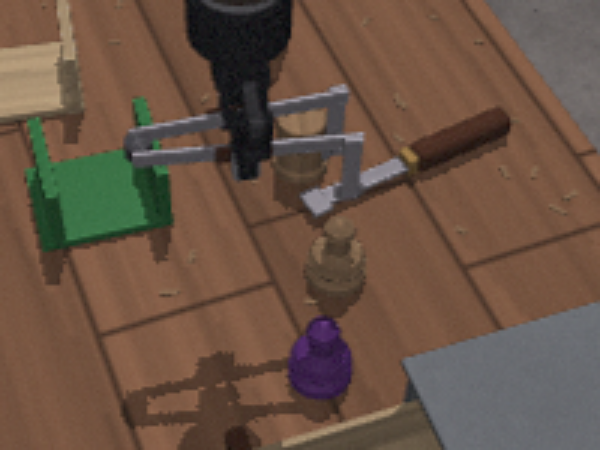

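The side view shows the finial at (335,255), with the jaws hanging at (350,190) above and ahead of it. The cloud puts them in line to within about 3 mm. Lowering now.

```bash
python3 -m jog '[{"rotation":[0,0,0],"translation":[2,-1,0],"grip":48},{"rotation":[0,0,0],"translation":[2,-1,-25],"grip":48},{"rotation":[0,0,0],"translation":[2,-1,-50],"grip":48},{"rotation":[0,0,0],"translation":[2,-1,-65],"grip":48},{"rotation":[0,0,0],"translation":[2,-1,-78],"grip":48},{"rotation":[0,0,0],"translation":[2,-1,-88],"grip":48},{"rotation":[0,0,0],"translation":[2,-1,-98],"grip":48},{"rotation":[0,0,0],"translation":[2,-1,-98],"grip":48},{"rotation":[0,0,0],"translation":[2,-1,-98],"grip":48}]'; python3 - <<'E'
from m import *
meas(-10,("side",))
i=cv2.imread("pics/sidem.png"); cv2.imwrite("pics/sm2.png",cv2.resize(i[150:250,280:420],None,fx=4,fy=4,interpolation=cv2.INTER_CUBIC))
E
```

```text
time: 12.45
ee_pos: [0.5608, 0.0258, 0.0837]
tcp_rot: [180.0, 0.0, 170.2]
wrist_force: [-0.3, 0.0, -0.6]
opening: 0.0481
grasp_force: 5.6
[0.5608 0.0258 0.0837]
side arm ends 142 [ 0.06   -0.0319  0.097 ] [0.0912 0.03   0.1184]Traceback (most recent call last):
  File "<stdin>", line 2, in <module>
  File "m.py", line 12, in meas
    m=(e[:,0]>.05)&(e[:,0]<.12)&(abs(e[:,1])<.035)&(e[:,2]<oz-.068)&(e[:,2]>.06); print(c,"bud",m.sum(),e[m].min(0),e[m].max(0))
                                                                                                        ~~~~~~~~^^^
    return umr_minimum(a, axis, None, out, keepdims, initial, where)
ValueError: zero-size array to reduction operation minimum which has no identity
```

```bash
python3 -m jog '[{"rotation":[0,0,0],"translation":[0,0,0],"grip":42},{"rotation":[0,0,0],"translation":[0,0,0],"grip":38},{"rotation":[0,0,0],"translation":[0,0,0],"grip":34},{"rotation":[0,0,0],"translation":[0,0,0],"grip":30},{"rotation":[0,0,0],"translation":[0,0,0],"grip":30},{"rotation":[0,0,0],"translation":[0,0,0],"grip":30},{"rotation":[0,0,0],"translation":[0,0,0],"grip":30}]' 40; python3 - <<'E'
from h import *
img,d,w=cloud("side"); save("s5",cv2.resize(img[130:250,260:420],None,fx=4,fy=4,interpolation=cv2.INTER_CUBIC))
E
```

```text
time: 13.2
ee_pos: [0.5608, 0.026, 0.0836]
tcp_rot: [180.0, 0.0, 170.2]
wrist_force: [-0.1, 2.9, 2.7]
opening: 0.0352
grasp_force: 39.6
```

View pics/s5.png

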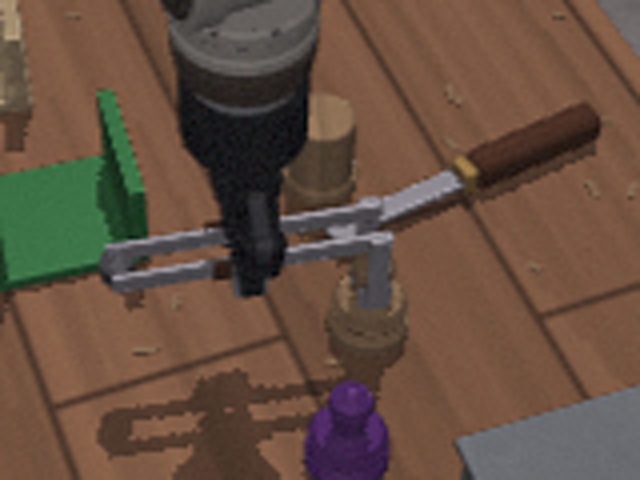

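The jaws close round the finial's neck at about (375,285) in the crop. Lifting and carrying it to the drawer.

```bash
python3 -m jog '[{"rotation":[0,0,0],"translation":[0,0,8],"grip":30},{"rotation":[0,0,0],"translation":[0,0,25],"grip":30},{"rotation":[0,0,0],"translation":[0,0,50],"grip":30},{"rotation":[0,0,0],"translation":[0,0,80],"grip":30},{"rotation":[0,0,0],"translation":[0,0,105],"grip":30},{"rotation":[0,0,0],"translation":[0,0,120],"grip":30},{"rotation":[0,0,1],"translation":[-5,-12,120],"grip":30},{"rotation":[0,0,2],"translation":[-14,-36,120],"grip":30},{"rotation":[0,0,3],"translation":[-26,-69,120],"grip":30},{"rotation":[0,0,4],"translation":[-40,-105,120],"grip":30},{"rotation":[0,0,5],"translation":[-54,-141,120],"grip":30},{"rotation":[0,0,6],"translation":[-67,-177,120],"grip":30},{"rotation":[0,0,7],"translation":[-81,-213,120],"grip":30},{"rotation":[0,0,8],"translation":[-94,-247,120],"grip":30},{"rotation":[0,0,8],"translation":[-103,-272,120],"grip":30},{"rotation":[0,0,8],"translation":[-108,-285,120],"grip":30},{"rotation":[0,0,8],"translation":[-110,-289,120],"grip":30},{"rotation":[0,0,8],"translation":[-110,-289,120],"grip":30},{"rotation":[0,0,8],"translation":[-110,-289,120],"grip":30}]'; python3 - <<'E'
from h import *
np.set_printoptions(precision=4,suppress=True)
img,d,w=cloud("side"); save("s6",cv2.resize(img[160:400,240:560],None,fx=2,fy=2,interpolation=cv2.INTER_CUBIC))
p=w.reshape(-1,3); 
def box(n,x,y,z):
    m=(p[:,0]>x[0])&(p[:,0]<x[1])&(p[:,1]>y[0])&(p[:,1]<y[1])&(p[:,2]>z[0])&(p[:,2]<z[1]); print(n,m.sum(), p[m].min(0) if m.any() else '',p[m].max(0) if m.any() else '')
box("finial",(.49,.59),(-.32,-.21),(.11,.16))
box("front",(.455,.505),(-.38,-.15),(.085,.098))
for m in spotter.mark_of("side","drawer_floor")[:2]: print(m, w[int(m["uv"][1]),int(m["uv"][0])])
E
```

```text
time: 15.15
ee_pos: [0.4509, -0.2624, 0.2033]
tcp_rot: [180.0, -0.0, 178.2]
wrist_force: [0.9, 0.5, -2.1]
opening: 0.0345
grasp_force: 40.2
finial 430 [ 0.5075 -0.2913  0.12  ] [ 0.5606 -0.2436  0.1598]
front 503 [ 0.4685 -0.374   0.0852] [ 0.489  -0.2412  0.0975]
{'uv': [364.5, 310.0], 'confidence': 0.81} [ 0.5548 -0.2658  0.0179]
```

View pics/s6.png

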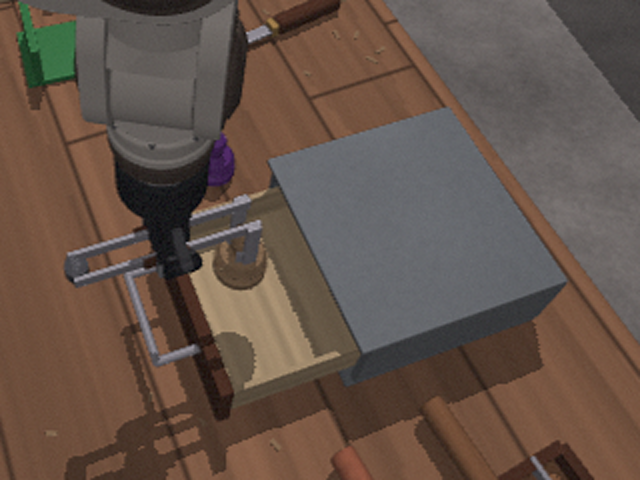

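The finial hangs over the drawer floor at about (240,265) in the view, just behind the front. Lowering it.

```bash
python3 -m jog '[{"rotation":[0,0,0],"translation":[0,0,-20],"grip":30},{"rotation":[0,0,0],"translation":[0,0,-50],"grip":30},{"rotation":[0,0,0],"translation":[0,0,-75],"grip":30},{"rotation":[0,0,0],"translation":[0,0,-90],"grip":30},{"rotation":[0,0,0],"translation":[0,0,-98],"grip":30},{"rotation":[0,0,0],"translation":[0,0,-102],"grip":30},{"rotation":[0,0,0],"translation":[0,0,-104],"grip":30},{"rotation":[0,0,0],"translation":[0,0,-105],"grip":30},{"rotation":[0,0,0],"translation":[0,0,-105],"grip":30},{"rotation":[0,0,0],"translation":[0,0,-105],"grip":30}]'
```

```text
time: 16.25
ee_pos: [0.4509, -0.2633, 0.0989]
tcp_rot: [-180.0, 0.0, 178.2]
wrist_force: [-1.0, 0.1, -1.7]
opening: 0.0349
grasp_force: 40.2
```

```bash
python3 -m jog '[{"rotation":[0,0,0],"translation":[0,0,-0.7],"grip":30},{"rotation":[0,0,0],"translation":[0,0,-1.4],"grip":30},{"rotation":[0,0,0],"translation":[0,0,-1.4],"grip":30},{"rotation":[0,0,0],"translation":[0,0,-1.4],"grip":30}]'
```

```text
time: 16.65
ee_pos: [0.4509, -0.2633, 0.0974]
tcp_rot: [-180.0, 0.1, 178.2]
wrist_force: [-1.4, -0.2, 3.3]
opening: 0.0348
grasp_force: 40.7
```

Contact with the floor (+3.3 N). I'll release slowly to 49 mm and rise.

```bash
python3 -m jog '[{"rotation":[0,0,0],"translation":[0,0,0],"grip":36},{"rotation":[0,0,0],"translation":[0,0,0],"grip":38},{"rotation":[0,0,0],"translation":[0,0,0],"grip":41},{"rotation":[0,0,0],"translation":[0,0,0],"grip":44},{"rotation":[0,0,0],"translation":[0,0,0],"grip":47},{"rotation":[0,0,0],"translation":[0,0,0],"grip":49},{"rotation":[0,0,0],"translation":[0,0,0],"grip":49},{"rotation":[0,0,0],"translation":[0,0,0],"grip":49}]'; python3 - <<'E'
from h import *
img,d,w=cloud("side"); save("s7",cv2.resize(img[220:340,300:460],None,fx=4,fy=4,interpolation=cv2.INTER_CUBIC))
E
```

```text
time: 17.45
ee_pos: [0.4506, -0.2631, 0.0969]
tcp_rot: [-180.0, -0.0, 178.2]
wrist_force: [-0.5, -0.1, -1.7]
opening: 0.0491
grasp_force: 5.3
```

View pics/s7.png

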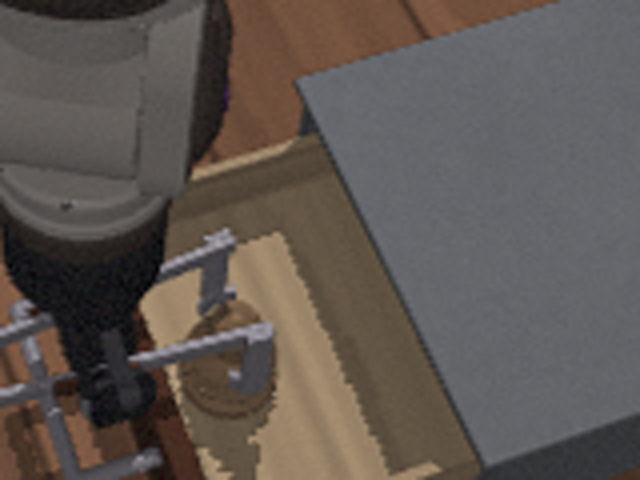

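The finial stands free between the open jaws at about (230,370). That was my last picture view; I've gone one over the limit of 10, so from here I rely on numbers. Rising straight up and returning toward the rest.

```bash
python3 -m jog '[{"rotation":[0,0,0],"translation":[0,0,5],"grip":49},{"rotation":[0,0,0],"translation":[0,0,15],"grip":49},{"rotation":[0,0,0],"translation":[0,0,30],"grip":49},{"rotation":[0,0,0],"translation":[0,0,50],"grip":49},{"rotation":[0,0,0],"translation":[0,0,80],"grip":49},{"rotation":[0,0,0],"translation":[0,0,110],"grip":49},{"rotation":[0,0,0],"translation":[0,20,110],"grip":49},{"rotation":[0,0,-1],"translation":[-1,55,110],"grip":49},{"rotation":[0,0,-2],"translation":[-2,95,110],"grip":49},{"rotation":[0,0,-3],"translation":[-3,140,110],"grip":49},{"rotation":[0,0,-4],"translation":[-3,185,110],"grip":49},{"rotation":[0,0,-5],"translation":[-4,230,110],"grip":49},{"rotation":[0,0,-6],"translation":[-4,275,110],"grip":49},{"rotation":[0,0,-7],"translation":[-5,320,110],"grip":49},{"rotation":[0,0,-8],"translation":[-5,365,110],"grip":49},{"rotation":[0,0,-8],"translation":[-6,410,110],"grip":49},{"rotation":[0,0,-8],"translation":[-6,455,110],"grip":49},{"rotation":[0,0,-8],"translation":[-6,500,110],"grip":49},{"rotation":[0,0,-8],"translation":[-6,540,110],"grip":49},{"rotation":[0,0,-8],"translation":[-6,575,110],"grip":49}]' && python3 -m jog '[{"rotation":[0,0,0],"translation":[0,20,0],"grip":49},{"rotation":[0,0,0],"translation":[0,33,0],"grip":49},{"rotation":[0,0,0],"translation":[0,33,0],"grip":49},{"rotation":[0,0,0],"translation":[0,33,0],"grip":49}]'; python3 - <<'E'
from h import *
np.set_printoptions(precision=4,suppress=True)
o=readout.get_obs(); 
for c in("top","side"):
    img,d,w=cloud(c)
    p=w.reshape(-1,3); q=p-o['ee_pos']; a=np.radians(-10); e=np.c_[q[:,0]*np.cos(a)+q[:,1]*np.sin(a),-q[:,0]*np.sin(a)+q[:,1]*np.cos(a),p[:,2]]
    m=(e[:,0]>-.12)&(e[:,0]<-.06)&(abs(e[:,1])<.05)&(e[:,2]>.17)&(e[:,2]<.27); print("hinge end",e[m].min(0),e[m].max(0),e[m].mean(0))
    for lo,hi in((.07,.11),(.045,.06)):
        m=(e[:,0]>lo)&(e[:,0]<hi)&(abs(e[:,1])<.06)&(e[:,2]>.13)&(e[:,2]<.27); print(lo,m.sum(),e[m].min(0),e[m].max(0),e[m].mean(0))
    for n,(x,y,z) in dict(finial=((.49,.6),(-.34,-.18),(.06,.12)),blank=((.62,.71),(.1,.2),(.06,.075)),purple=((.54,.63),(-.13,-.04),(.05,.08))).items():
        m=(p[:,0]>x[0])&(p[:,0]<x[1])&(p[:,1]>y[0])&(p[:,1]<y[1])&(p[:,2]>z[0])&(p[:,2]<z[1]); print(n,m.sum(),p[m].min(0),p[m].max(0))
E
```

```text
time: 19.5
ee_pos: [0.4443, 0.3141, 0.2084]
tcp_rot: [179.9, 0.1, 170.2]
wrist_force: [0.3, 0.3, -0.5]
opening: 0.0489
grasp_force: 5.3
time: 19.9
ee_pos: [0.4448, 0.344, 0.2072]
tcp_rot: [-180.0, 0.0, 170.1]
wrist_force: [1.0, 0.0, -1.2]
opening: 0.0492
grasp_force: 5.3
hinge end [-0.0799 -0.0181  0.2218] [-0.0611 -0.006   0.2426] [-0.0691 -0.015   0.2337]
0.07 208 [ 0.0703 -0.0347  0.1641] [0.0962 0.0291 0.2444] [ 0.0828 -0.0019  0.2125]
0.045 48 [ 0.0456 -0.0276  0.2273] [0.0591 0.0229 0.243 ] [ 0.0524 -0.0027  0.2373]
finial 150 [ 0.4902 -0.3359  0.0601] [ 0.5486 -0.1808  0.0925]
blank 223 [0.6415 0.1226 0.0602] [0.6887 0.1697 0.074 ]
purple 82 [ 0.5768 -0.0939  0.0602] [ 0.6029 -0.0686  0.0794]
hinge end [-0.0906 -0.0176  0.2238] [-0.0601  0.0191  0.241 ] [-0.0748 -0.0027  0.234 ]
0.07 248 [ 0.0703 -0.035   0.1646] [0.0954 0.0332 0.2438] [ 0.0827 -0.0094  0.2126]
0.045 60 [ 0.0452 -0.0293  0.2257] [0.0599 0.0253 0.2433] [ 0.0524 -0.0008  0.2353]
finial 192 [ 0.49   -0.3347  0.0608] [ 0.5491 -0.1818  0.0943]
blank 185 [0.6416 0.1241 0.06  ] [0.6876 0.1724 0.0726]
purple 106 [ 0.5761 -0.0953  0.0519] [ 0.6016 -0.0654  0.0781]
```

The tongs are unmoved in the grip, and the finial stands upright with its top at about 0.091. Lowering the tongs onto the rest.

```bash
python3 -m jog '[{"rotation":[0,0,0],"translation":[0,1,-30],"grip":49},{"rotation":[0,0,0],"translation":[0,1,-70],"grip":49},{"rotation":[0,0,0],"translation":[0,1,-105],"grip":49},{"rotation":[0,0,0],"translation":[0,1,-130],"grip":49},{"rotation":[0,0,0],"translation":[0,1,-142],"grip":49},{"rotation":[0,0,0],"translation":[0,1,-146],"grip":49},{"rotation":[0,0,0],"translation":[0,1,-148],"grip":49},{"rotation":[0,0,0],"translation":[0,1,-148],"grip":49},{"rotation":[0,0,0],"translation":[0,1,-148],"grip":49}]'
```

```text
time: 20.9
ee_pos: [0.4452, 0.3463, 0.0602]
tcp_rot: [179.9, 0.1, 170.2]
wrist_force: [0.4, -0.3, -1.4]
opening: 0.0491
grasp_force: 5.3
```

```bash
python3 -m jog '[{"rotation":[0,0,0],"translation":[0,-1,-1],"grip":49},{"rotation":[0,0,0],"translation":[0,-1,-2],"grip":49},{"rotation":[0,0,0],"translation":[0,-1,-2.5],"grip":49},{"rotation":[0,0,0],"translation":[0,-1,-2.5],"grip":49},{"rotation":[0,0,0],"translation":[0,-1,-2.5],"grip":49}]'
```

```text
time: 21.4
ee_pos: [0.4451, 0.3451, 0.0578]
tcp_rot: [179.9, 0.1, 170.2]
wrist_force: [-1.3, -2.2, 6.8]
opening: 0.0491
grasp_force: 5.7
```

Contact with the rest. Releasing and rising.

```bash
python3 -m jog '[{"rotation":[0,0,0],"translation":[0,0,0.5],"grip":52},{"rotation":[0,0,0],"translation":[0,0,0.5],"grip":55},{"rotation":[0,0,0],"translation":[0,0,0.5],"grip":58},{"rotation":[0,0,0],"translation":[0,0,0.5],"grip":64},{"rotation":[0,0,0],"translation":[0,0,0.5],"grip":75},{"rotation":[0,0,0],"translation":[0,0,0.5],"grip":84},{"rotation":[0,0,0],"translation":[0,0,0.5],"grip":84},{"rotation":[0,0,0],"translation":[0,0,0.5],"grip":84},{"rotation":[0,0,0],"translation":[0,0,15],"grip":84},{"rotation":[0,0,0],"translation":[0,0,40],"grip":84},{"rotation":[0,0,0],"translation":[0,0,80],"grip":84},{"rotation":[0,0,0],"translation":[0,0,120],"grip":84},{"rotation":[0,0,0],"translation":[0,0,160],"grip":84},{"rotation":[0,0,0],"translation":[-40,30,180],"grip":84},{"rotation":[0,0,0],"translation":[-80,60,180],"grip":84},{"rotation":[0,0,0],"translation":[-120,90,180],"grip":84},{"rotation":[0,0,0],"translation":[-150,120,180],"grip":84},{"rotation":[0,0,0],"translation":[-150,120,180],"grip":84}]'; python3 - <<'E'
from h import *
np.set_printoptions(precision=4,suppress=True)
for c in("top","side"):
    img,d,w=cloud(c); p=w.reshape(-1,3)
    def box(x,y,z): return p[(p[:,0]>x[0])&(p[:,0]<x[1])&(p[:,1]>y[0])&(p[:,1]<y[1])&(p[:,2]>z[0])&(p[:,2]<z[1])]
    q=box((.34,.56),(.27,.44),(.08,.105)); print(c,"tongs",len(q),cv2.minAreaRect((q[:,:2]*1000).astype(np.float32)),q[:,2].max())
    for n,b in dict(finial_bud=((.5,.57),(-.3,-.23),(.074,.11)),finial_body=((.495,.58),(-.31,-.225),(.035,.055)),blank=((.62,.71),(.1,.2),(.06,.075)),bar=((.40,.45),(-.34,-.2),(.06,.085))).items():
        q=box(*b); print(n,len(q),q.min(0),q.max(0))
    for t in("finial","mallet","chisel"):
        for m in spotter.mark_of(c,t)[:3]: print(t,np.round(m["uv"]),round(m["confidence"],2))
E
```

```text
time: 23.2
ee_pos: [0.291, 0.4677, 0.2375]
tcp_rot: [179.9, -0.0, 170.5]
wrist_force: [-0.0, -0.9, -0.0]
opening: 0.0841
grasp_force: 0.0
top tongs 506 ((445.82659912109375, 341.974853515625), (90.58209228515625, 181.69503784179688), 77.53679656982422) 0.09754071808052012
finial_bud 88 [ 0.5225 -0.2799  0.0741] [ 0.5487 -0.2525  0.096 ]
finial_body 170 [ 0.511  -0.2903  0.0361] [ 0.5602 -0.2421  0.0547]
blank 221 [0.6416 0.1246 0.0606] [0.6878 0.1702 0.0745]
bar 196 [ 0.4238 -0.3167  0.0664] [ 0.4485 -0.2082  0.0778]
finial [353. 194.] 0.63
finial [421. 212.] 0.53
chisel [292. 134.] 0.6
side tongs 513 ((445.9383850097656, 346.792724609375), (84.7115707397461, 178.89675903320312), 78.697998046875) 0.09689015495702824
finial_bud 139 [ 0.522  -0.28    0.0741] [ 0.5487 -0.2518  0.0929]
finial_body 285 [ 0.51   -0.2912  0.0373] [ 0.5622 -0.2395  0.0547]
blank 185 [0.6419 0.1229 0.0604] [0.6877 0.172  0.0713]
bar 307 [ 0.4228 -0.3159  0.0661] [ 0.4497 -0.2067  0.0774]
finial [344. 243.] 0.94
finial [357. 313.] 0.92
mallet [322. 133.] 0.7
mallet [311. 316.] 0.4
mallet [250. 146.] 0.23
chisel [379. 176.] 0.64
```

```bash
python3 -c "
from workcell import bot
print(bot.job_done())"
```

```text
the job is handed in; nothing more can be done
None
```

I handed the job in at about 24 s: the drawer is about 140 mm out, the finial stands upright on its floor, and the tongs are released on their rest within about 2 mm and 3° of before; the blank, chisel and mallet appear undisturbed, but I viewed 11 pictures, one over the limit of 10.

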